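Wake the kitchen scale, switch its unit and start its timer

TASK

Set the kitchen scale going for a rice soak in the mixing bowl that stands on it: with the fingertips tap its round on key to wake and zero it, then the small square unit key to change it to grams, then the long timer key to start its clock. Tap lightly, and let each key come fully back up before you tap the next. Do not pick up, tip or shift the scale, the bowl or anything else on the board, and finish clear of the scale with all its keys up.

Things in the scene. Friction and masses are not known exactly. Their poses are not given: they have to be found in the camera images.
- scale: Digital kitchen scale, loose, 0.75 kg, rubber feet, white, 250 mm deep (x) by 210 mm wide (y). Steel platform at the back, top 28 mm up; in front of it a strip, face 22 mm up, with a dark display and three grey keys in a row along y at x = -102 mm. Origin: centre of the underside, on the board; x from the key edge to the back (away from the robot but for yaw), y left seen from the keys, z up.
- on_key_top (a point): Centre of the top face of the on key: a round grey key 26 mm in diameter, at the left of the row seen from the robot (68 mm to the left of the middle key). Its top stands 6 mm above the housing face, 28 mm above the board. It moves with the key.
- on_key (a joint): How far the on key is pressed, in m: 0 up, 0.005 fully down (1 mm proud of the housing). A spring key: it starts to move at 2 N, is 2 mm down at 4 N and fully down at 7 N; it counts as tapped beyond 0.002 and springs back by itself.
- unit_key_top (a point): Centre of the top face of the unit key: a small square grey key, 20 x 20 mm, in the middle of the row. Top 28 mm above the board, 6 mm above the housing face; moves with the key.
- unit_key (a joint): How far the unit key is pressed, in m: same spring, travel and values as the on key.
- timer_key_top (a point): Centre of the top face of the timer key: a long grey bar, 46 mm along the row by 18 mm, at the right of the row seen from the robot (68 mm to the right of the middle key). Top 28 mm above the board, 6 mm above the housing face; moves with the key.
- timer_key (a joint): How far the timer key is pressed, in m: same spring, travel and values as the on key.
- bowl: Stainless mixing bowl, loose and empty, about 0.28 kg, 173 mm across the rolled rim and 64 mm high, standing near the middle of the scale's platform, 92 mm above the board at the rim. Its rim ends at least 50 mm behind the centres of the keys. Origin: centre of its foot's underside; z up.
- sushi_mold: Bystander, loose: round translucent plastic sushi mold with its lid on, 76 mm across, 46 mm high to the top of the thumb bar. Origin: centre of the underside, on the board.
- food_cup: Bystander, loose: green silicone food cup, open, 74 mm across the rim, 33 mm high. Origin: centre of the underside, on the board.
- leaf_rest: Bystander, loose: white ceramic chopstick rest shaped like a leaf, 62 x 30 mm plus a short stalk, 10 mm high. Origin: centre of the underside, on the board.
- caddy: Bystander, loose: white plastic tilt-out drawer tray, a trough 60 mm deep, 316 mm long over its screw ears (along its y), 62 mm high, lying along the left side of the board. Origin: centre of the underside, on the board. The board's top lies 22 mm above the worktop and carries everything listed.
Mind the look-alikes: they are no part of the job. Of the things like the bowl, leave any that is green; of the rest the smaller one is meant.

How it is judged:
By the outcome, as a careful person would: the job done as asked, in the order asked, and still so for the second after the job is handed in, with the robot touching nothing.
It also fails if it takes over 40 s, if anything falls off the work surface, if the arm or the gripper's body presses on something with over 40 N, if the wrist force passes 120 N, or if a joint passes its speed limit or range.

ROBOT

A 6-joint arm with a two-finger parallel gripper is mounted at the origin on the work surface. World frame = base frame: x ahead of the robot, y to its left, z up, the work surface at z = 0. Lengths are in mm, angles in rad, forces in N, time in s.
With the tool pointing down it reaches from about 300 to 775 mm from the base axis. Payload 14.6 kg.
Tool frame: the origin (TCP) lies midway between the tips of the shut fingers; the grasp point (between the pads) lies 19 mm behind it; z points along the fingers, y is the direction in which the jaws open and shut (so a half turn about z gives the same grasp; the last joint's range is limited). The gripper opens to 94 mm and grips with 3 to 60 N. Pads are 16 mm wide; open, the fingers measure 119 mm over their backs; the gripper's body (75 mm by 177 mm) begins 78 mm behind the grasp point.
Start: joints at [-1.306, 0.3, 1.521, -0, 1.321, -0.067], TCP at [179.153, -519.994, 205.446] pointing down, gripper open.
Joint ranges: [-3.03, 3.03], [-0.79, 2.21], [0.23, 2.52], [-1.04, 4.18], [0, 3.07], [-2.55, 2.55]. Speed limits (rad/s): [2.22, 2.22, 2.57, 3.14, 3.14, 3.14].

INTERFACE

Orientations are given as [roll, pitch, yaw] about the fixed x, y, z axes, in that order (R = Rz(yaw) Ry(pitch) Rx(roll)).
In Python, from cell import manip gives the robot as it stands.
- The arm moves only by the tool play_rows, never from a script. Its argument "commands" is a list of rows, each an object of numbers: "x", "y", "z": the shift along the tool's x, y, z in m; "wx", "wy", "wz": the turn, a rotation vector about the tool's x, y, z in degrees; "grip": the opening, from 0 (shut) to 1 (fully open). In form: [{"x": .., "y": .., "z": .., "wx": .., "wy": .., "wz": .., "grip": ..}, ...]. A call has 1 to 20 rows; each row shifts and turns the commanded pose from where the row before left it, along the tool's axes as they then stand; what a row does not reach is not made up. A row lasts 1/8 s, in which the tool goes at most 62.5 mm and 10.7 degrees, less where a joint would pass 70% of its speed; a pose out of reach is approached as far as the arm can. A call is refused whole if a number of a shift passes 0.0625 or a number of a turn 10.7, either way. A call with a gripper value outside its range is refused whole. The fingers move at their own pace and stop on an object; "squeeze" is the grip in N (left out, the last holds). Time passes only in rows, so rows that do not move let the fingers close. It gives the time, the measured TCP pose, the force and the opening at its end, in the units of the state.
- manip.read_state(): the state, without advancing time (a new reading comes with each control period).
- manip.camera(name): name is "side" or "top" or "wrist"; returns (picture, depth): 420x560x3 uint8, red, green, blue; 420x560 float32, mm along the optical axis (not along the pixel's ray), 0 where there is no reading.
- manip.camera_info(name): a dict with "intrinsics" (3x3 intrinsics, pixels), "camera_from_world" (4x4, takes a point from world to camera coordinates); the wrist camera has in their place "tool_from_camera" (4x4, takes a point from camera to tool coordinates, whose origin is the TCP and whose axes are the flange's). Camera axes: x right, y up, looking along -z (the intrinsics and any distortion apply to the point x, -y, -z); pixel columns grow to the right and rows downward; lengths in mm; the calibration is good to about 2 mm. A picture is of the moment at which its call begins: read the wrist's pose just before it. camera_info takes no time and is no camera call.
- manip.sign_off(): hands the job in, once; it reports no verdict.
The state is a dict: "clock": time; "joints": joint angles; "qd": joint speeds; "effort": joint torques, N m; "eef_pos": TCP position; "eef_rot": TCP orientation; "wrist_force": force on the tool from outside, world axes, zero at the start; "moment": the same for the moment, N m; "finger_gap": finger opening in mm.
Only numpy, scipy, OpenCV 4.12 (cv2) and the standard library are available. Lean on these libraries where they do the work, as an engineer would, in place of code of your own. Each camera call takes 0.05 s, during which the arm holds its last target.

## Working session

There is one attempt and no reset: what is moved stays moved. The work goes in short steps, Python scripts to look and compute and a tool call to move; the robot and the scene stay as the last step left them, time stands still between calls to the robot, and variables do not carry over. Pictures are saved under pics/ and viewed, and the job is handed in when it is done.

Besides the shell and the picture viewer there is one more tool, called after "Emit:" by a JSON object that holds its "method" and its "body", one argument or row to a line. play_rows: Moves the arm, as the interface text tells. Its arguments: {"type":"object","properties":{"commands":{"type":"array"},"squeeze":{"type":"number"}},"required":["commands"]}

```bash
ls; mkdir -p pics
python3 - <<'E'
from cell import manip
import cv2,numpy as np
s=manip.read_state(); print(s)
for n in ["top","side"]:
    p,d=manip.camera(n); cv2.imwrite(f"pics/{n}0.png",p[...,::-1]); np.save(f"pics/{n}0.npy",d)
    print(n,manip.camera_info(n))
print(manip.camera_info("wrist"))
E
```

```text
pics
{'clock': 0.0, 'joints': array([-1.30560201e+00,  3.00493813e-01,  1.52154749e+00, -1.02562347e-05,
        1.32069801e+00, -6.65752419e-02]), 'qd': array([-0.00077488, -0.0004329 ,  0.00046285, -0.00107021, -0.00062279,
       -0.00074244]), 'effort': array([-3.99601804e-04, -5.31803334e+01, -3.52735984e+01,  7.07626529e-02,
        2.43773824e-02, -9.84309509e-05]), 'eef_pos': array([ 179.08625897, -519.76361126,  204.88808047]), 'eef_rot': array([-3.14044787e+00, -6.63705321e-05,  3.31772064e-01]), 'wrist_force': array([-0.0168847 ,  0.32370497, -0.7441192 ]), 'moment': array([-0.0226287 , -0.02664342,  0.04604327]), 'finger_gap': 94.15301169740397}
top {'intrinsics': array([[455.01281138,   0.        , 285.21562935],
       [  0.        , 455.01281138, 209.78372426],
       [  0.        ,   0.        ,   1.        ]]), 'camera_from_world': array([[ 1.40519134e-02, -9.99871928e-01,  7.65967398e-03,
        -2.00111875e+00],
       [ 9.93102913e-01,  1.48477329e-02,  1.16301971e-01,
        -4.17530296e+02],
       [-1.16400805e-01,  5.97257932e-03,  9.93184364e-01,
        -1
[... 472 characters left out ...]
    [-4.74333994e-01,  6.85307181e-01,  5.52595086e-01,
        -7.27887303e+02],
       [ 0.00000000e+00,  0.00000000e+00,  0.00000000e+00,
         1.00000000e+00]])}
{'intrinsics': array([[331.31327539,   0.        , 279.42741859],
       [  0.        , 331.31327539, 214.60993144],
       [  0.        ,   0.        ,   1.        ]]), 'tool_from_camera': array([[ 1.29381945e-03,  9.63533212e-01,  2.67585640e-01,
         8.00621158e+01],
       [ 9.99999135e-01, -1.30952235e-03, -1.19774954e-04,
        -2.95921540e-01],
       [ 2.35002229e-04,  2.67585563e-01, -9.63534074e-01,
        -1.78817366e+02],
       [ 0.00000000e+00,  0.00000000e+00,  0.00000000e+00,
         1.00000000e+00]])}
```

View pics/top0.png

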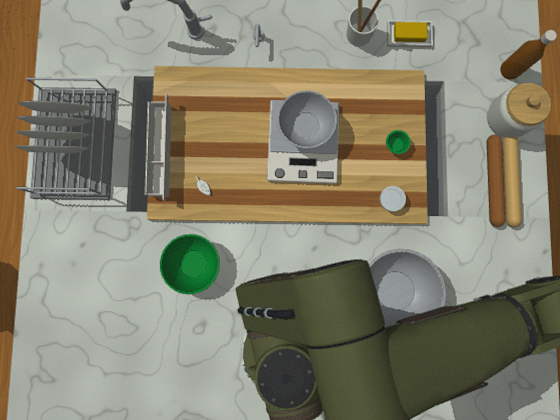

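View pics/side0.png

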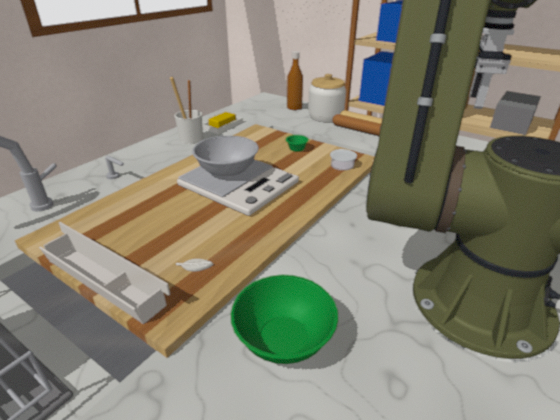

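The top view shows the scale at about (303,142), with the on, unit and timer keys at (280,173), (303,174) and (325,175). There are three bowl-like things: a green one (190,264), a large steel one (405,287) and a smaller steel one on the scale (307,118). The one on the scale is meant, because it isn't green and is the smaller of the other two. Next I'll confirm this in an enlarged crop and measure.

```bash
cat > h.py <<'E'
import numpy as np
from cell import manip
def ray_plane(n,u,v,z):
    i=manip.camera_info(n);K=i["intrinsics"];T=i["camera_from_world"];R=T[:3,:3];t=T[:3,3]
    d=np.array([(u-K[0,2])/K[0,0],-(v-K[1,2])/K[1,1],-1.]);c=-R.T@t;w=R.T@d
    return c+w*(z-c[2])/w[2]
def dep(n,u,v,D):
    i=manip.camera_info(n);K=i["intrinsics"];T=i["camera_from_world"];R=T[:3,:3];t=T[:3,3]
    p=np.array([(u-K[0,2])/K[0,0],-(v-K[1,2])/K[1,1],-1.])*D[v,u]
    return R.T@(p-t)
E
python3 - <<'E'
from h import *
import cv2
p=cv2.imread("pics/top0.png");D=np.load("pics/top0.npy")
c=cv2.resize(p[85:195,255:355],None,fx=5.4,fy=5.4,interpolation=cv2.INTER_CUBIC);cv2.imwrite("pics/crop0.png",c)
for u,v in [(280,173),(303,174),(325,175),(292,182),(275,140),(303,122),(240,190)]: print(u,v,dep("top",u,v,D).round(1),ray_plane("top",u,v,50).round(1))
g=cv2.cvtColor(p,cv2.COLOR_BGR2GRAY)
print(g[165:183,272:336:1][8])
E
```

```text
280 173 [524.5  21.2  47.6] [524.1  21.2  50. ]
303 174 [521.4 -46.9  53.4] [522.1 -47.   50. ]
325 175 [ 520.2 -112.3   49.5] [ 520.1 -112.3   50. ]
292 182 [503.3 -15.3  18. ] [497.6 -14.7  50. ]
275 140 [624.4  37.7  48.8] [624.1  37.7  50. ]
303 122 [680.8 -45.5  50.3] [680.9 -45.5  50. ]
240 190 [475.7 141.   22.1] [471.3 138.4  50. ]
[196 197 174  59 111 107 107 109 105 105 106  91  75 165 192 193 191 194
 192 192 193 195 191 194 195 186 134  65 112 109 107 107 108  98  71 147
 198 193 191 192 191 190 192 196 175  78 116 107 108 106 105 104 107 105
 105 106 107 110 106 107  90 110 197 193]
```

View pics/crop0.png

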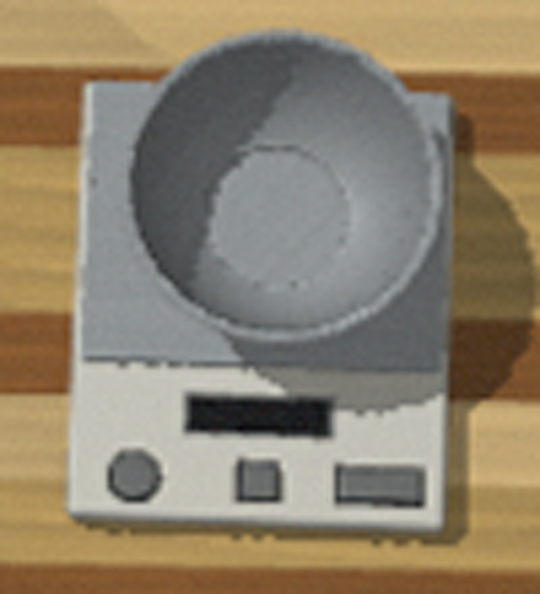

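Run:
```python
from h import *
P=[ray_plane("top",*q,50) for q in [(279.3,172.6),(302.4,173.7),(325.0,174.3)]]
for p in P: print(p.round(1))
print(np.linalg.norm(P[0]-P[1]),np.linalg.norm(P[2]-P[1]))
d=P[0]-P[2]; yaw=np.arctan2(-d[0],d[1]); print("yaw",yaw, np.degrees(yaw))
s=manip.read_state();print(s["eef_pos"],s["eef_rot"],np.degrees(s["eef_rot"][2]-yaw))
# target: unit minus 60mm along scale x for view, z=200
a=s["eef_rot"][2];tx=np.array([np.cos(a),np.sin(a)]);ty=np.array([np.sin(a),-np.cos(a)])
t=P[1][:2]-np.array([60,0]);dd=t-s["eef_pos"][:2];print(t,dd,dd@tx,dd@ty)
```

```text
[525.2  23.3  50. ]
[523.  -45.2  50. ]
[ 522.2 -112.3   50. ]
68.56522967966946 67.05840803945924
yaw -0.02220942476017599 -1.2725063041714348
[ 179.08051811 -519.79416498  204.9670969 ] [-3.14061478e+00 -4.37480954e-05  3.31795346e-01] 20.282979272034844
[462.97955522 -45.22557164] [283.89903711 474.56859335] 423.0013517486915 -356.20762131640464
```

Emit:
{"method": "play_rows", "body": {
  "commands": [
    {"x": 0.0352, "y": -0.0297, "z": 0, "grip": 0},
    {"x": 0.0352, "y": -0.0297, "z": 0, "grip": 0},
    {"x": 0.0352, "y": -0.0297, "z": 0, "grip": 0},
    {"x": 0.0352, "y": -0.0297, "z": 0, "grip": 0},
    {"x": 0.0352, "y": -0.0297, "z": 0, "grip": 0},
    {"x": 0.0352, "y": -0.0297, "z": 0, "grip": 0},
    {"x": 0.0352, "y": -0.0297, "z": 0, "grip": 0},
    {"x": 0.0352, "y": -0.0297, "z": 0, "grip": 0},
    {"x": 0.0352, "y": -0.0297, "z": 0, "grip": 0},
    {"x": 0.0352, "y": -0.0297, "z": 0, "grip": 0},
    {"x": 0.0352, "y": -0.0297, "z": 0, "grip": 0},
    {"x": 0.0352, "y": -0.0297, "z": 0, "grip": 0},
    {"wz": 10.1, "grip": 0},
    {"wz": 10.1, "grip": 0},
    {"grip": 0},
    {"grip": 0}
  ],
  "squeeze": 10
}}

```text
$.commands[0]: bad value
```

Run:
```python
from h import *
import cv2
s=manip.read_state()
p,d=manip.camera("wrist");cv2.imwrite("pics/w1.png",p[...,::-1]);np.save("pics/w1.npy",d)
np.savez("pics/w1.npz",pos=s["eef_pos"],rot=s["eef_rot"]);print(s["clock"],s["eef_pos"],s["eef_rot"],s["wrist_force"],s["finger_gap"],s["joints"])
```

```text
0.1 [ 179.08051811 -519.79416498  204.9670969 ] [-3.14061478e+00 -4.37480954e-05  3.31795346e-01] [ 0.37538564 -0.36653342 -0.66456534] 94.30684961819023 [-1.30562103e+00  3.00390758e-01  1.52149432e+00 -2.21353109e-05
  1.32068619e+00 -6.66145812e-02]
```

View pics/w1.png

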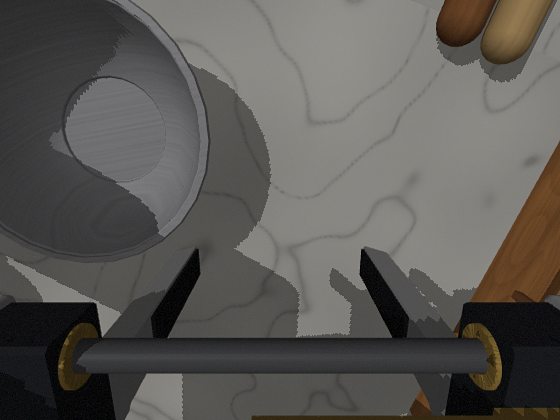

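The call was refused and nothing moved. The wrist view at the start pose shows the large steel bowl off to the upper left. I'll send the rows again with every field given.

Emit:
{"method": "play_rows", "body": {
  "commands": [
    {"x": 0.0352, "y": -0.0297, "z": 0.0, "wx": 0.0, "wy": 0.0, "wz": 0.0, "grip": 0.0},
    {"x": 0.0352, "y": -0.0297, "z": 0.0, "wx": 0.0, "wy": 0.0, "wz": 0.0, "grip": 0.0}
  ],
  "squeeze": 10
}}

```text
clock: 0.4
eef_pos: [226.6, -439.8, 205.0]
eef_rot: [-3.141, 0.0, 0.331]
wrist_force: [0.5, 1.1, 0.4]
finger_gap: 77.3
```

Emit:
{"method": "play_rows", "body": {
  "commands": [
    {"x": 0.0352, "y": -0.0297, "z": 0, "wx": 0, "wy": 0, "wz": 0, "grip": 0},
    {"x": 0.0352, "y": -0.0297, "z": 0, "wx": 0, "wy": 0, "wz": 0, "grip": 0},
    {"x": 0.0352, "y": -0.0297, "z": 0, "wx": 0, "wy": 0, "wz": 0, "grip": 0},
    {"x": 0.0352, "y": -0.0297, "z": 0, "wx": 0, "wy": 0, "wz": 0, "grip": 0},
    {"x": 0.0352, "y": -0.0297, "z": 0, "wx": 0, "wy": 0, "wz": 0, "grip": 0},
    {"x": 0.0352, "y": -0.0297, "z": 0, "wx": 0, "wy": 0, "wz": 0, "grip": 0},
    {"x": 0.0352, "y": -0.0297, "z": 0, "wx": 0, "wy": 0, "wz": 0, "grip": 0},
    {"x": 0.0352, "y": -0.0297, "z": 0, "wx": 0, "wy": 0, "wz": 0, "grip": 0},
    {"x": 0.0352, "y": -0.0297, "z": 0, "wx": 0, "wy": 0, "wz": 0, "grip": 0},
    {"x": 0.0352, "y": -0.0297, "z": 0, "wx": 0, "wy": 0, "wz": 0, "grip": 0},
    {"x": 0, "y": 0, "z": 0, "wx": 0, "wy": 0, "wz": 10.1, "grip": 0},
    {"x": 0, "y": 0, "z": 0, "wx": 0, "wy": 0, "wz": 10.1, "grip": 0},
    {"x": 0, "y": 0, "z": 0, "wx": 0, "wy": 0, "wz": 0, "grip": 0},
    {"x": 0, "y": 0, "z": 0, "wx": 0, "wy": 0, "wz": 0, "grip": 0}
  ]
}}

```text
clock: 2.15
eef_pos: [462.4, -45.5, 205.4]
eef_rot: [-3.142, 0.0, -0.017]
wrist_force: [0.1, -0.5, 0.1]
finger_gap: 0.4
```

Run:
```python
from h import *
import cv2
s=manip.read_state()
p,d=manip.camera("wrist");cv2.imwrite("pics/w2.png",p[...,::-1]);np.save("pics/w2.npy",d)
np.savez("pics/w2.npz",pos=s["eef_pos"],rot=s["eef_rot"]);print(s["clock"],s["eef_pos"],s["eef_rot"],s["wrist_force"],s["finger_gap"],s["joints"])
```

```text
2.15 [462.36007872 -45.52263086 205.38461103] [-3.14157281e+00  1.15999843e-04 -1.69405703e-02] [ 0.10516184 -0.49369391  0.08883082] 0.3880703753860291 [-1.77001324e-01  1.08548746e-01  1.75159536e+00  1.15300205e-06
  1.28156623e+00  1.41073524e+00]
```

View pics/w2.png

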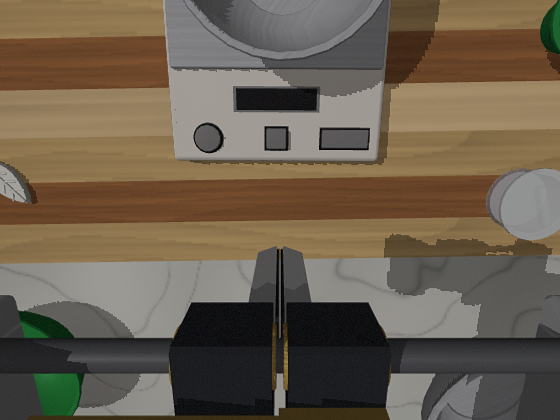

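The wrist view shows the shut fingertips at about (280,248). The on key is at (208,138), the unit key at (276,138) and the timer key at (344,139), all unobstructed. I'll get their positions from segmentation.

```bash
cat >> h.py <<'E'
from scipy.spatial.transform import Rotation as Rn
import cv2
def wpose(z): 
    i=manip.camera_info("wrist");X=i["tool_from_camera"];R=Rn.from_euler("xyz",z["rot"]).as_matrix()
    return R@X[:3,:3],R@X[:3,3]+z["pos"],i["intrinsics"]
def wplane(z,u,v,h):
    R,t,K=wpose(z);w=R@np.array([(u-K[0,2])/K[0,0],-(v-K[1,2])/K[1,1],-1.]);return t+w*(h-t[2])/w[2]
def keys(f,roi):
    p=cv2.imread(f+".png");z=np.load(f+".npz");D=np.load(f+".npy");g=cv2.cvtColor(p,cv2.COLOR_BGR2GRAY)
    u0,v0,u1,v1=roi;m=(g[v0:v1,u0:u1]<150).astype(np.uint8)
    n,l,st,c=cv2.connectedComponentsWithStats(m);out=[]
    for k in range(1,n):
        if st[k,4]>250:
            u,v=c[k]+[u0,v0];q=wplane(z,u,v,50);R,t,K=wpose(z)
            dd=D[int(v),int(u)];w=R@(np.array([(u-K[0,2])/K[0,0],-(v-K[1,2])/K[1,1],-1.])*dd)+t
            out.append(q);print(st[k],(u.round(1),v.round(1)),q.round(1),"depth",w.round(1))
    return out
E
python3 - <<'E'
from h import *
o=sorted(keys("pics/w2",(185,118,376,154)),key=lambda q:-q[1])
print([np.linalg.norm(o[i]-o[i+1]).round(1) for i in (0,1)]); d=o[0]-o[2];print("yaw",np.arctan2(-d[0],d[1]))
s=manip.read_state();a=s["eef_rot"][2];tx=np.array([np.cos(a),np.sin(a)]);ty=np.array([np.sin(a),-np.cos(a)])
for q in o: 
    dd=q[:2]-s["eef_pos"][:2];print(dd@tx,dd@ty)
E
```

```text
[  8   4  33  32 774] (np.float64(208.4), np.float64(137.5)) [529.2  24.3  50. ] depth [529.1  24.4  49.6]
[ 79   8  27  25 662] (np.float64(276.8), np.float64(138.1)) [527.5 -42.9  50. ] depth [527.4 -42.9  49.4]
[ 134    9   52   24 1182] (np.float64(344.1), np.float64(138.1)) [ 526.5 -109.1   50. ] depth [ 526.5 -109.    50.8]
[np.float64(67.3), np.float64(66.2)]
yaw -0.020114836561935804
65.53724173779692 -71.06369698575573
65.04792324681326 -3.8062820847069245
65.21382597310203 62.41374427605027
```

Emit:
{"method": "play_rows", "body": {
  "commands": [
    {"x": 0.0315, "y": -0.035, "z": 0.02, "wx": 0, "wy": 0, "wz": 0, "grip": 0},
    {"x": 0.0315, "y": -0.035, "z": 0.03, "wx": 0, "wy": 0, "wz": 0, "grip": 0},
    {"x": 0, "y": 0, "z": 0.04, "wx": 0, "wy": 0, "wz": 0, "grip": 0},
    {"x": 0, "y": 0, "z": 0.04, "wx": 0, "wy": 0, "wz": 0, "grip": 0},
    {"x": 0, "y": 0, "z": 0, "wx": 0, "wy": 0, "wz": 0, "grip": 0}
  ]
}}

```text
clock: 2.82
eef_pos: [525.4, 23.2, 73.3]
eef_rot: [-3.142, 0.005, -0.019]
wrist_force: [0.3, 0.3, -0.1]
finger_gap: 0.3
```

Run:
```python
from h import *
s=manip.read_state()
p,d=manip.camera("wrist");cv2.imwrite("pics/w3.png",p[...,::-1]);np.save("pics/w3.npy",d)
np.savez("pics/w3.npz",pos=s["eef_pos"],rot=s["eef_rot"]);print(s["clock"],s["eef_pos"],s["eef_rot"],s["wrist_force"],s["finger_gap"])
i=manip.camera_info("wrist");T=np.linalg.inv(i["tool_from_camera"]);K=i["intrinsics"]
for q in [(0,0,0),(8,0,0),(0,12,0),(0,0,25)]:
    c=T[:3,:3]@np.array(q)+T[:3,3];print(q,K[0,0]*c[0]/-c[2]+K[0,2],K[1,1]*-c[1]/-c[2]+K[1,2])
p,d=manip.camera("side");cv2.imwrite("pics/s3.png",cv2.resize(p[130:220,170:310,::-1],None,fx=5,fy=5,interpolation=cv2.INTER_CUBIC))
```

```text
2.825 [525.3889404   23.2045724   73.32930242] [-3.1415607   0.00507609 -0.0190436 ] [ 0.31333682  0.33142216 -0.06410418] 0.3168112416369277
(0, 0, 0) 280.92548017106435 264.3305666192433
(8, 0, 0) 280.9601399897435 251.55374979628516
(0, 12, 0) 301.45414792345565 264.36306452169754
(0, 0, 25) 280.7956116570749 248.64539431493233
```

View pics/w3.png

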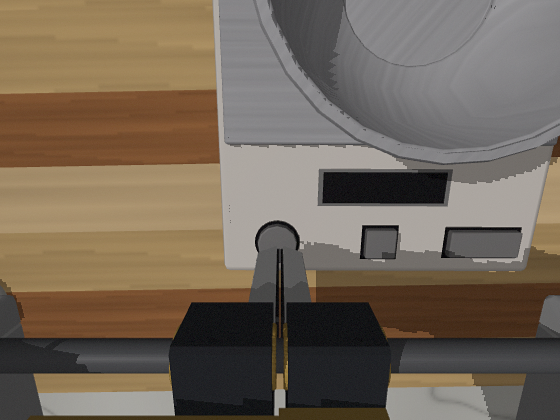

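View pics/s3.png

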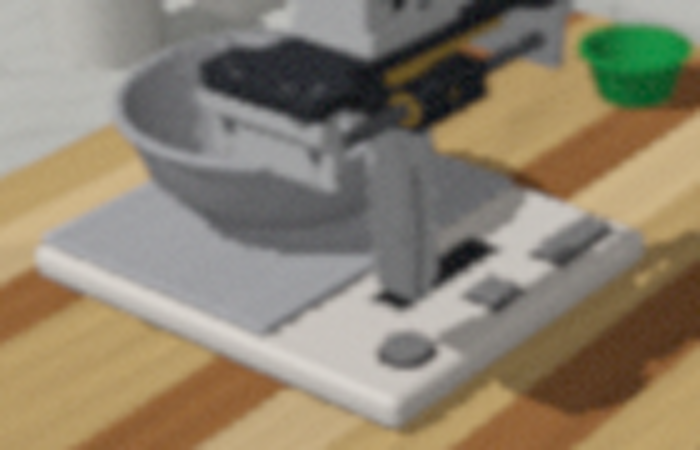

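Run:
```python
from h import *
z=np.load("pics/w3.npz")
g=cv2.imread("pics/w3.png",0)
print(g[240,352:410],g[243,436:530:1],g[215:270,380],g[215:250,277],g[236,250:306],sep="\n")
```

```text
[167 167 167 168 167 166 166 169 172  50  13  15  47  68  79 101  97  96
  95  96  97  95  95  96  97  95  96  96  98  96  96  96  95  96  93  94
  94  95  96  95  95  96  96  93  50  65 117 109 112 171 167 167 166 166
 167 167 167 166]
[166 166 166 166 166 168 174  11  10  14  30  70  68  65  83 100  95  94
  93  93  97  95  96  93  96  96  95  96  97  95  96  96  95  93  95  96
  94  93  94  94  95  94  94  96  96  94  96  97  93  94  96  96  94  96
  94  93  94  93  94  94  94  94  96  94  95  92  94  95  94  94  94  93
  95  93  96  94  92  94  97  95  93  96  94  90  98 169 167 166 165 165
 166 166 163 145]
[165 167 166 166 167 167 166 168 168 177  65   5  12  43  51  65  92  95
  95  96  96  97  96  96  95  98  95  95  95  93  96  94  97  94  94  96
  95  95  95  94  96  96  97  52 135 172 117 109 111 113 111 112 109 105
  98]
[167 168 167 169 175  80  16  14  23  54  57  88 102  97  97  96  97  98
  95  95  95  96  96  95  96  96  98  95  95  96  95  96  98  78  18]
[167 168 168 168 172 146   1  10  19  60 109 104  97  97  96  97  98  98
  97  98  96  97  95  98  95  98  95  96  96  97  98  96  93  96  96  95
  96  96  97  95  96  97  96  90  53  17  10   4  30 122 173 169 167 167
 168 167]
```

Run:
```python
from h import *
z=np.load("pics/w3.npz")
for n,u,v in [("on",276.6,244.8),("unit",381,244),("timer",485.3,244.2),("ul",366.5,244),("ur",395.5,244),("uf",381,257.5),("ub",381,230.5)]: print(n,wplane(z,u,v,50).round(1))
```

```text
on [528.6  25.9  50. ]
unit [528.  -41.9  50. ]
timer [ 526.7 -109.5   50. ]
ul [528.2 -32.5  50. ]
ur [527.9 -51.3  50. ]
uf [518.6 -42.5  50. ]
ub [537.3 -41.3  50. ]
```

Emit:
{"method": "play_rows", "body": {
  "commands": [
    {"x": 0.0015, "y": -0.0015, "z": 0.01, "wx": 0, "wy": 0, "wz": 0, "grip": 0},
    {"x": 0, "y": 0, "z": 0.01, "wx": 0, "wy": 0, "wz": 0, "grip": 0},
    {"x": 0, "y": 0, "z": 0, "wx": 0, "wy": 0, "wz": 0, "grip": 0}
  ]
}}

```text
clock: 3.3
eef_pos: [528.0, 24.7, 54.9]
eef_rot: [-3.142, 0.001, -0.021]
wrist_force: [0.5, 0.2, 1.3]
finger_gap: 0.3
```

Emit:
{"method": "play_rows", "body": {
  "commands": [
    {"x": 0, "y": 0, "z": 0.002, "wx": 0, "wy": 0, "wz": 0, "grip": 0},
    {"x": 0, "y": 0, "z": 0, "wx": 0, "wy": 0, "wz": 0, "grip": 0}
  ]
}}

```text
clock: 3.55
eef_pos: [528.4, 24.7, 53.5]
eef_rot: [3.142, -0.0, -0.021]
wrist_force: [-0.2, 0.7, 0.5]
finger_gap: 0.2
```

Emit:
{"method": "play_rows", "body": {
  "commands": [
    {"x": 0, "y": 0, "z": 0.001, "wx": 0, "wy": 0, "wz": 0, "grip": 0},
    {"x": 0, "y": 0, "z": 0, "wx": 0, "wy": 0, "wz": 0, "grip": 0}
  ]
}}

```text
clock: 3.8
eef_pos: [528.4, 24.7, 52.5]
eef_rot: [-3.142, -0.0, -0.021]
wrist_force: [-0.2, 0.2, -0.2]
finger_gap: 0.8
```

Emit:
{"method": "play_rows", "body": {
  "commands": [
    {"x": 0, "y": 0, "z": 0.001, "wx": 0, "wy": 0, "wz": 0, "grip": 0},
    {"x": 0, "y": 0, "z": 0, "wx": 0, "wy": 0, "wz": 0, "grip": 0}
  ]
}}

```text
clock: 4.05
eef_pos: [528.3, 24.7, 51.4]
eef_rot: [-3.142, 0.0, -0.021]
wrist_force: [0.4, 0.3, -0.4]
finger_gap: 0.6
```

Emit:
{"method": "play_rows", "body": {
  "commands": [
    {"x": 0, "y": 0, "z": 0.001, "wx": 0, "wy": 0, "wz": 0, "grip": 0},
    {"x": 0, "y": 0, "z": 0, "wx": 0, "wy": 0, "wz": 0, "grip": 0}
  ]
}}

```text
clock: 4.3
eef_pos: [528.4, 24.7, 50.4]
eef_rot: [3.142, 0.0, -0.021]
wrist_force: [-0.2, -0.0, -0.3]
finger_gap: 0.5
```

Emit:
{"method": "play_rows", "body": {
  "commands": [
    {"x": 0, "y": 0, "z": 0.001, "wx": 0, "wy": 0, "wz": 0, "grip": 0},
    {"x": 0, "y": 0, "z": 0, "wx": 0, "wy": 0, "wz": 0, "grip": 0}
  ]
}}

```text
clock: 4.55
eef_pos: [528.4, 24.7, 49.5]
eef_rot: [-3.142, -0.0, -0.021]
wrist_force: [-1.0, 0.2, 2.6]
finger_gap: 0.6
```

Contact came at z≈50, as expected. I'll press until about 3 mm down (5 N).

Emit:
{"method": "play_rows", "body": {
  "commands": [
    {"x": 0, "y": 0, "z": 0.0015, "wx": 0, "wy": 0, "wz": 0, "grip": 0},
    {"x": 0, "y": 0, "z": 0.001, "wx": 0, "wy": 0, "wz": 0, "grip": 0},
    {"x": 0, "y": 0, "z": 0, "wx": 0, "wy": 0, "wz": 0, "grip": 0}
  ]
}}

```text
clock: 4.92
eef_pos: [528.4, 24.7, 47.0]
eef_rot: [-3.142, -0.0, -0.021]
wrist_force: [-1.5, -0.2, 5.0]
finger_gap: 0.7
```

Emit:
{"method": "play_rows", "body": {
  "commands": [
    {"x": 0, "y": 0, "z": -0.005, "wx": 0, "wy": 0, "wz": 0, "grip": 0},
    {"x": 0, "y": 0, "z": -0.015, "wx": 0, "wy": 0, "wz": 0, "grip": 0},
    {"x": 0, "y": 0, "z": 0, "wx": 0, "wy": 0, "wz": 0, "grip": 0},
    {"x": 0, "y": 0, "z": 0, "wx": 0, "wy": 0, "wz": 0, "grip": 0}
  ]
}}

```text
clock: 5.42
eef_pos: [528.3, 24.7, 67.0]
eef_rot: [-3.142, -0.0, -0.021]
wrist_force: [-1.0, -0.6, -0.3]
finger_gap: 0.7
```

Emit:
{"method": "play_rows", "body": {
  "commands": [
    {"x": -0.001, "y": 0.034, "z": 0, "wx": 0, "wy": 0, "wz": 0, "grip": 0},
    {"x": -0.001, "y": 0.034, "z": 0, "wx": 0, "wy": 0, "wz": 0, "grip": 0},
    {"x": 0, "y": 0, "z": 0, "wx": 0, "wy": 0, "wz": 0, "grip": 0}
  ]
}}

```text
clock: 5.8
eef_pos: [524.7, -44.8, 66.6]
eef_rot: [3.142, 0.001, -0.023]
wrist_force: [-0.9, 0.5, -0.1]
finger_gap: 0.6
```

Run:
```python
from h import *
s=manip.read_state()
p,d=manip.camera("wrist");cv2.imwrite("pics/w4.png",p[...,::-1]);np.save("pics/w4.npy",d)
np.savez("pics/w4.npz",pos=s["eef_pos"],rot=s["eef_rot"]);print(s["clock"],s["eef_pos"],s["eef_rot"],s["wrist_force"],s["finger_gap"])
```

```text
5.8 [524.68494019 -44.76855499  66.60304046] [ 3.14157994e+00  5.73548215e-04 -2.31558578e-02] [-0.85125946  0.52967417 -0.1283129 ] 0.627585135455149
```

View pics/w4.png

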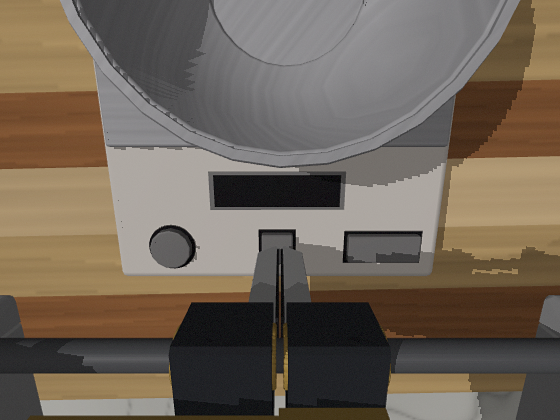

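The on key is back up at (172,247). The fingertip sits over the unit key, whose centre column is 277 against 280 for the tip. Lowering now.

Emit:
{"method": "play_rows", "body": {
  "commands": [
    {"x": 0.001, "y": -0.001, "z": 0.01, "wx": 0, "wy": 0, "wz": 0, "grip": 0},
    {"x": 0, "y": 0, "z": 0.005, "wx": 0, "wy": 0, "wz": 0, "grip": 0},
    {"x": 0, "y": 0, "z": 0, "wx": 0, "wy": 0, "wz": 0, "grip": 0}
  ]
}}

```text
clock: 6.22
eef_pos: [525.7, -41.7, 51.2]
eef_rot: [-3.141, 0.001, -0.02]
wrist_force: [-0.4, -0.2, 0.3]
finger_gap: 0.9
```

Emit:
{"method": "play_rows", "body": {
  "commands": [
    {"x": 0, "y": 0, "z": 0.0015, "wx": 0, "wy": 0, "wz": 0, "grip": 0},
    {"x": 0, "y": 0, "z": 0.001, "wx": 0, "wy": 0, "wz": 0, "grip": 0},
    {"x": 0, "y": 0, "z": 0, "wx": 0, "wy": 0, "wz": 0, "grip": 0}
  ]
}}

```text
clock: 6.6
eef_pos: [526.2, -42.1, 49.7]
eef_rot: [-3.141, -0.0, -0.021]
wrist_force: [0.1, 1.2, 3.6]
finger_gap: 0.2
```

Emit:
{"method": "play_rows", "body": {
  "commands": [
    {"x": 0, "y": 0, "z": 0.001, "wx": 0, "wy": 0, "wz": 0, "grip": 0},
    {"x": 0, "y": 0, "z": 0, "wx": 0, "wy": 0, "wz": 0, "grip": 0}
  ]
}}

```text
clock: 6.85
eef_pos: [526.1, -42.2, 48.6]
eef_rot: [-3.141, -0.0, -0.021]
wrist_force: [0.1, 2.6, 4.0]
finger_gap: 0.8
```

Emit:
{"method": "play_rows", "body": {
  "commands": [
    {"x": 0, "y": 0, "z": 0.001, "wx": 0, "wy": 0, "wz": 0, "grip": 0},
    {"x": 0, "y": 0, "z": 0, "wx": 0, "wy": 0, "wz": 0, "grip": 0}
  ]
}}

```text
clock: 7.1
eef_pos: [526.1, -42.2, 47.5]
eef_rot: [-3.142, -0.0, -0.021]
wrist_force: [0.2, 3.3, 3.9]
finger_gap: 0.7
```

Emit:
{"method": "play_rows", "body": {
  "commands": [
    {"x": 0, "y": 0, "z": 0.0006, "wx": 0, "wy": 0, "wz": 0, "grip": 0},
    {"x": 0, "y": 0, "z": 0, "wx": 0, "wy": 0, "wz": 0, "grip": 0}
  ]
}}

```text
clock: 7.35
eef_pos: [526.1, -42.2, 46.9]
eef_rot: [-3.142, -0.0, -0.021]
wrist_force: [0.3, 2.5, 3.9]
finger_gap: 0.7
```

Run:
```python
from h import *
for k in range(3):
    s=manip.read_state();print(s["clock"],s["eef_pos"].round(2),s["wrist_force"].round(2),s["moment"].round(2))
    p,d=manip.camera("wrist")
cv2.imwrite("pics/w5.png",p[...,::-1])
p,d=manip.camera("side");cv2.imwrite("pics/s5.png",cv2.resize(p[150:220,200:310,::-1],None,fx=7,fy=7,interpolation=cv2.INTER_CUBIC))
```

```text
7.35 [526.14 -42.19  46.93] [0.29 2.48 3.93] [ 0.72 -0.02  0.03]
7.4 [526.15 -42.21  46.94] [0.56 3.74 5.68] [ 0.67 -0.06  0.01]
7.45 [526.16 -42.2   46.96] [0.27 2.64 5.44] [ 0.69 -0.02 -0.  ]
```

View pics/s5.png

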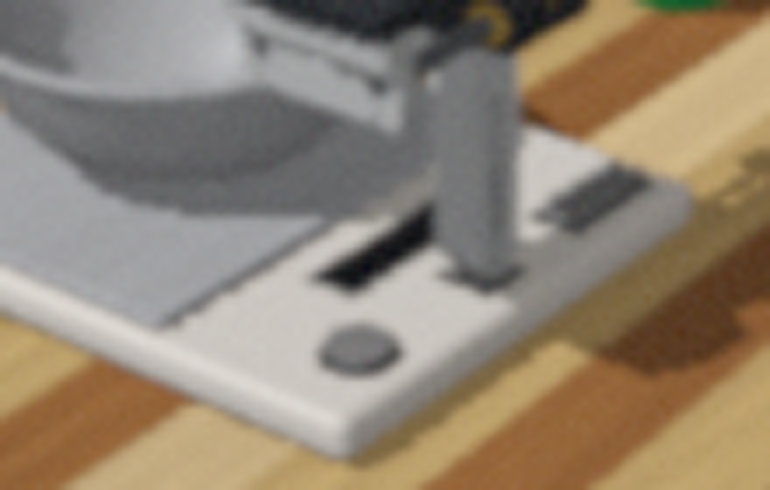

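View pics/w5.png

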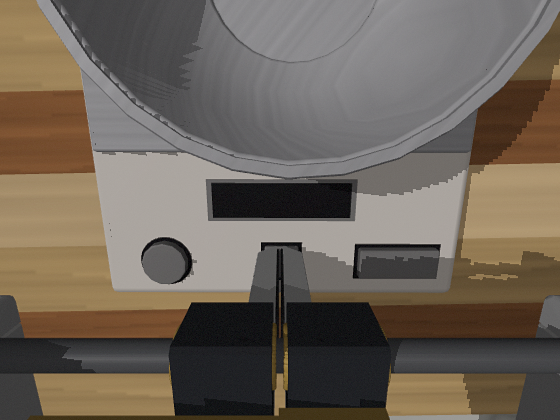

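The unit key is down about 3 mm at 5 N, and the scale sits flat. I'll lift off, move to the timer key, and let the arm settle longer this time before contact.

Emit:
{"method": "play_rows", "body": {
  "commands": [
    {"x": 0, "y": 0, "z": -0.005, "wx": 0, "wy": 0, "wz": 0, "grip": 0},
    {"x": 0, "y": 0, "z": -0.015, "wx": 0, "wy": 0, "wz": 0, "grip": 0},
    {"x": 0, "y": 0, "z": 0, "wx": 0, "wy": 0, "wz": 0, "grip": 0},
    {"x": 0, "y": 0, "z": 0, "wx": 0, "wy": 0, "wz": 0, "grip": 0}
  ]
}}

```text
clock: 8.05
eef_pos: [525.9, -42.3, 66.8]
eef_rot: [3.141, 0.0, -0.021]
wrist_force: [0.2, 0.1, -0.5]
finger_gap: 0.6
```

Emit:
{"method": "play_rows", "body": {
  "commands": [
    {"x": 0, "y": 0.034, "z": 0, "wx": 0, "wy": 0, "wz": 0, "grip": 0},
    {"x": 0, "y": 0.034, "z": 0, "wx": 0, "wy": 0, "wz": 0, "grip": 0},
    {"x": 0, "y": 0, "z": 0, "wx": 0, "wy": 0, "wz": 0, "grip": 0},
    {"x": 0, "y": 0, "z": 0, "wx": 0, "wy": 0, "wz": 0, "grip": 0},
    {"x": 0, "y": 0, "z": 0, "wx": 0, "wy": 0, "wz": 0, "grip": 0},
    {"x": 0, "y": 0, "z": 0, "wx": 0, "wy": 0, "wz": 0, "grip": 0}
  ]
}}

```text
clock: 8.8
eef_pos: [524.6, -109.6, 66.8]
eef_rot: [-3.142, 0.0, -0.02]
wrist_force: [0.3, -0.3, 0.7]
finger_gap: 0.5
```

Run:
```python
from h import *
s=manip.read_state()
p,d=manip.camera("wrist");cv2.imwrite("pics/w6.png",p[...,::-1]);np.save("pics/w6.npy",d)
np.savez("pics/w6.npz",pos=s["eef_pos"],rot=s["eef_rot"]);print(s["clock"],s["eef_pos"],s["eef_rot"],s["wrist_force"],s["finger_gap"])
```

```text
8.8 [ 524.60638823 -109.64180765   66.8258317 ] [-3.14156897e+00  9.98812554e-05 -1.98851402e-02] [ 0.33008975 -0.33817563  0.68472782] 0.4938325891508731
```

View pics/w6.png

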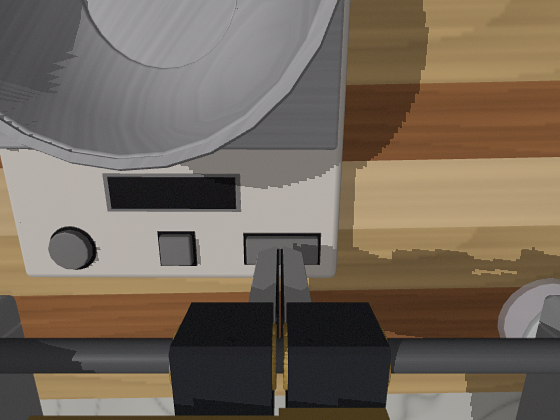

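The on key (72,248) and unit key (177,248) are both up. The tip is at column 280 over the timer bar, whose centre column is about 283. Pressing now.

Emit:
{"method": "play_rows", "body": {
  "commands": [
    {"x": 0.001, "y": 0, "z": 0.008, "wx": 0, "wy": 0, "wz": 0, "grip": 0},
    {"x": 0, "y": 0, "z": 0.006, "wx": 0, "wy": 0, "wz": 0, "grip": 0},
    {"x": 0, "y": 0, "z": 0, "wx": 0, "wy": 0, "wz": 0, "grip": 0},
    {"x": 0, "y": 0, "z": 0, "wx": 0, "wy": 0, "wz": 0, "grip": 0},
    {"x": 0, "y": 0, "z": 0, "wx": 0, "wy": 0, "wz": 0, "grip": 0}
  ]
}}

```text
clock: 9.48
eef_pos: [525.7, -110.3, 53.0]
eef_rot: [3.141, -0.0, -0.021]
wrist_force: [-0.8, -1.0, 0.8]
finger_gap: 0.7
```

Emit:
{"method": "play_rows", "body": {
  "commands": [
    {"x": 0, "y": 0, "z": 0.0015, "wx": 0, "wy": 0, "wz": 0, "grip": 0},
    {"x": 0, "y": 0, "z": 0.0015, "wx": 0, "wy": 0, "wz": 0, "grip": 0},
    {"x": 0, "y": 0, "z": 0, "wx": 0, "wy": 0, "wz": 0, "grip": 0}
  ]
}}

```text
clock: 9.85
eef_pos: [525.6, -110.3, 49.9]
eef_rot: [3.142, -0.0, -0.021]
wrist_force: [-0.5, -0.4, 1.9]
finger_gap: 0.7
```

Emit:
{"method": "play_rows", "body": {
  "commands": [
    {"x": 0, "y": 0, "z": 0.0015, "wx": 0, "wy": 0, "wz": 0, "grip": 0},
    {"x": 0, "y": 0, "z": 0.001, "wx": 0, "wy": 0, "wz": 0, "grip": 0},
    {"x": 0, "y": 0, "z": 0, "wx": 0, "wy": 0, "wz": 0, "grip": 0}
  ]
}}

```text
clock: 10.22
eef_pos: [525.6, -110.3, 47.4]
eef_rot: [3.142, -0.0, -0.021]
wrist_force: [-1.2, 0.1, 5.1]
finger_gap: 0.7
```

Run:
```python
from h import *
for k in range(4):
    s=manip.read_state();print(s["clock"],s["eef_pos"].round(2),s["wrist_force"].round(2),s["moment"].round(2))
    manip.camera("wrist")
```

```text
10.225 [ 525.65 -110.28   47.42] [-1.19  0.06  5.08] [0.07 0.26 0.01]
10.275 [ 525.64 -110.27   47.46] [-0.82 -0.    4.74] [ 0.1   0.21 -0.02]
10.325 [ 525.65 -110.29   47.46] [-1.44 -0.4   4.78] [0.07 0.23 0.04]
10.375 [ 525.65 -110.3    47.45] [-1.68 -0.21  4.81] [0.04 0.27 0.03]
```

Emit:
{"method": "play_rows", "body": {
  "commands": [
    {"x": 0, "y": 0, "z": 0.0004, "wx": 0, "wy": 0, "wz": 0, "grip": 0},
    {"x": 0, "y": 0, "z": 0, "wx": 0, "wy": 0, "wz": 0, "grip": 0},
    {"x": 0, "y": 0, "z": -0.005, "wx": 0, "wy": 0, "wz": 0, "grip": 0},
    {"x": 0, "y": 0, "z": -0.02, "wx": 0, "wy": 0, "wz": 0, "grip": 0},
    {"x": 0, "y": 0, "z": -0.04, "wx": 0, "wy": 0, "wz": 0, "grip": 0},
    {"x": 0, "y": 0, "z": -0.05, "wx": 0, "wy": 0, "wz": 0, "grip": 0},
    {"x": -0.04, "y": 0, "z": -0.04, "wx": 0, "wy": 0, "wz": 0, "grip": 0},
    {"x": -0.03, "y": 0, "z": 0, "wx": 0, "wy": 0, "wz": 0, "grip": 0},
    {"x": 0, "y": 0, "z": 0, "wx": 0, "wy": 0, "wz": 0, "grip": 0},
    {"x": 0, "y": 0, "z": 0, "wx": 0, "wy": 0, "wz": 0, "grip": 0},
    {"x": 0, "y": 0, "z": 0, "wx": 0, "wy": 0, "wz": 0, "grip": 0}
  ]
}}

```text
clock: 11.8
eef_pos: [456.0, -108.8, 201.5]
eef_rot: [-3.141, 0.001, -0.021]
wrist_force: [1.5, -0.3, 0.6]
finger_gap: 0.3
```

```bash
python3 - <<'E'
from h import *
s=manip.read_state();print(s["clock"],s["eef_pos"],s["wrist_force"],s["qd"].round(3))
p,d=manip.camera("wrist");cv2.imwrite("pics/w7.png",p[...,::-1])
p,d=manip.camera("side");cv2.imwrite("pics/s7.png",p[...,::-1])
a=cv2.imread("pics/side0.png").astype(int);x=np.abs(a-p[...,::-1].astype(int)).max(2)
cv2.imwrite("pics/diff7.png",np.hstack([p[100:240,150:380,::-1],np.repeat(np.clip(x*3,0,255).astype(np.uint8)[100:240,150:380,None],3,2)]))
c=cv2.imread("pics/side0.png")
E
python3 -c "
import cv2;i=cv2.imread('pics/diff7.png');cv2.imwrite('pics/diff7b.png',cv2.resize(i,None,fx=1.7,fy=1.7))"
```

```text
11.8 [ 456.00857251 -108.79906516  201.50434268] [ 1.46776487 -0.26554077  0.59450832] [-0.    -0.002  0.003  0.001 -0.    -0.002]
```

View pics/w7.png

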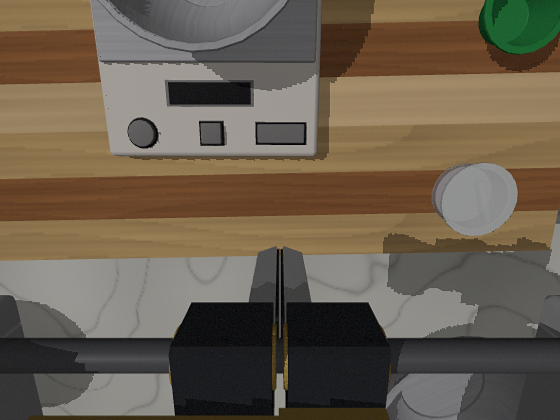

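View pics/diff7b.png

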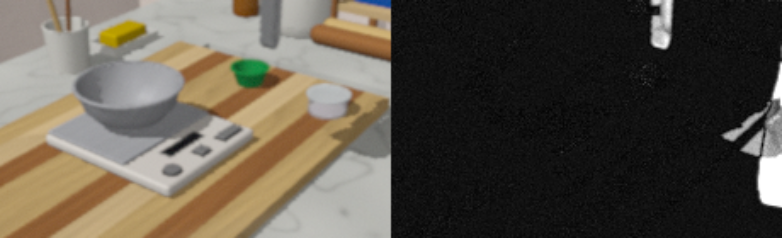

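All three keys are up at (142,132), (211,133) and (280,133), with the arm clear. The side-view difference against the start picture shows no change at the scale, the bowl or the other items in that crop. Handing in.

```bash
python3 -c "
from cell import manip
print(manip.sign_off())"
```

```text
the job is handed in; nothing more can be done
None
```

I tapped the on key, then the unit key, then the timer key with the shut fingertips, and handed the job in at about 12 s of the 40 s allowed. Each key went down about 3 mm at about 5 N, past the 2 mm that counts as a tap and short of the 5 mm stop. I lifted fully off after each one.

- **Keys:** the last wrist picture shows all three up, with the gripper well clear of the scale. I could not see the keys' own readings, so the press depths come from the arm's height and force readings.
- **Nothing shifted:** the side picture matches the one from the start around the scale, the bowl, the food cup and the sushi mold. I did not compare the caddy or the leaf rest afterwards, but the arm never went near them.
- **Disagreements:**
  - The top and wrist cameras differed by up to 5–6 mm on the key positions. I aimed between them, and the close wrist views confirmed it.
  - During the unit tap I measured about 3 N of sideways force, because the arm was still settling; the scale did not move.
  - My first move call was refused because its rows were incomplete, and nothing moved.

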